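# Tap-centre a pot on the banding wheel

## Robot

A 6-joint arm with a two-finger parallel gripper is mounted at the origin on a cart in front of the work surface, level with it; the furniture and walls round the work are solid. World frame = base frame: x ahead of the robot, y to its left, z up, the work surface at z = 0. Lengths are in m, angles in rad, forces in N, time in s.
With the tool pointing down it reaches from about 0.35 to 0.775 m from the base axis. Payload 7.3 kg.
Tool frame: the origin (TCP) lies at the very end of the fingers, on their centre line; the grasp point (between the pads) lies 19 mm behind it; z points along the fingers, y is the line along which they close (so a half turn about z gives the same grasp; the last joint's range is limited). The gripper opens to 92 mm and grips with 3 to 60 N. Pads are 19 mm wide; open, the fingers measure 130 mm over their backs; the gripper's body (75 mm by 190 mm) begins 47 mm behind the grasp point.
Start: joints at [1.147, 0.342, 1.524, -0, 1.275, -0.146], TCP at [0.144, 0.505, 0.227] pointing down, gripper open.
Joint ranges: [-2.53, 2.53], [-0.77, 2.02], [0.04, 2.7], [-1, 4.14], [0.28, 2.66], [-3.11, 3.11]. Speed limits (rad/s): [2.57, 2.57, 3.14, 3.14, 3.14, 3.14].

## Interface

Orientations are given as a unit quaternion [w, x, y, z].
In Python, from workcell import get_obs, vision, arm gives the robot as it stands. The module is installed in compiled form; this text tells all that it offers.
- The arm moves only by the shell command python3 -m handwheel 'ROWS'. ROWS is a JSON object whose one key "motion" holds a list of rows, each a list of 3 entries, a list of its own where there are three numbers: the finger opening in m, from 0 to 0.0918, then the shift along the tool's x, y, z in m, then the turn, a rotation vector about the tool's x, y, z in units of 10 degrees (1.0 is 10 degrees). A call has 1 to 5 rows; each row shifts and turns the commanded pose from where the row before left it, along the tool's axes as they then stand; what a row does not reach is not made up. A row lasts 1/8 s, in which the tool goes at most 62.5 mm and 10.7 degrees, less where a joint would pass 70% of its speed; a pose out of reach is approached as far as the arm can. A call with a gripper value outside its range is refused whole. The fingers move at their own pace and stop on an object; the grip force is fixed at half the most. Time passes only in rows, so rows that do not move let the fingers close. It gives the time, the measured TCP pose, the force, the opening and the grip force at its end, in the units of the state.
- get_obs(): the state, without advancing time (a new reading comes with each control period).
- vision.snapshot(name): name is "scene" or "top" or "wrist"; returns the picture (384x512x3 uint8, red, green, blue); there is no depth.
- vision.calibration(name): a dict with "K" (3x3 intrinsics, pixels), "cam_to_world" (4x4, takes a point from camera to world coordinates). Camera axes: x right, y up, looking along -z (the intrinsics and any distortion apply to the point x, -y, -z); pixel columns grow to the right and rows downward; lengths in m; the calibration is good to about 2 mm. A picture is of the moment at which its call begins: read the wrist's pose just before it. calibration takes no time and is no camera call; for the wrist camera it gives the pose at the moment of the call.
- arm.hand_in(): hands the job in; it is judged then, once.
The state is a dict: "time_s": time; "joint_pos": joint angles; "joint_vel": joint speeds; "joint_torque": joint torques, N m; "ee_pos": TCP position; "tool_rot": TCP orientation; "wrist_force": force on the tool from outside, world axes, zero at the start; "moment": the same for the moment, N m; "gripper_width": opening from 0.0 (shut) to 1.0 (fully open); "grip_force": force on a finger pad.
Only numpy, scipy, OpenCV 4.12 (cv2) and the standard library are available. Lean on these libraries where they do the work, as an engineer would, in place of code of your own. Each camera call takes 0.05 s, during which the arm holds its last target. There are 200 camera calls.

## Task

The clay pot on the banding wheel with the scalloped rim, in front of you, stands off centre: without gripping or lifting it, nudge it gently along the wheel head with your fingertips until it stands in the middle of the engraved rings, evenly inside the innermost one. Push it towards the axle so that the wheel does not swing round under it. Then let go of the pot and check that it runs true: push the scalloped rim of the wheel round by a third of a turn or more, either way, so that the pot rides round without slipping off centre, let the wheel come to rest and leave everything else on the bench where it is.

Things in the scene. Friction and masses are not known exactly. Their poses are not given: they have to be found in the camera images.
- pot: the clay pot standing on the wheel: round open cup 64 mm high, 72 mm across the belly (all but the lowest part), on a flat foot 58 mm across, wall about 6 mm, 0.16 to 0.27 kg. Origin: centre of its underside, z up. It slides on the wheel under a light push; pushed along a line wide of the axle, it turns the wheel under it. At the start it stands 20 to 60 mm off the axle.
- wheel: banding wheel, fixed to the bench by its weight: a dark green cast foot 148 mm across and 40 mm high, which carries the head. Origin: on the axle at bench height. The head, 14 mm thick, turns without end on the vertical axle; it takes about 0.4 N at the rim to turn and stops as soon as it is let go.
- wheel_head (a joint): turn of the wheel head about its axle, rad, growing anticlockwise seen from above; starts between -0.4 and 0.4 and is not limited in any turn the job needs.
- wheel_top (a point): centre of the head's flat top face (machined grey metal inside a dark green rim), on the axle, 60 mm above the bench; z up; turns with the head, its x axis points at rim_lobe. On the face four fine dark rings are engraved, of radius 42, 60, 78 and 96 mm; seen from above, a centred pot leaves an even gap of 6 mm to the innermost ring.
- rim_lobe (a point): outer middle of one of the eight lands of the rim, 125 mm from the axle on the x axis of wheel_top, level with the top face; turns with the head. Between the lands are eight round scallops for the fingers, 45 degrees apart, the nearest 22.5 degrees to either side of this point: hollows of 26 mm radius, their floor 113 mm from the axle, 41 mm wide at the mouth, 12 mm deep, 14 mm thick.
- pot2: bystander: a second pot like the first, standing on the bench behind the wheel to the left. Origin: centre of its underside.
- jar_a: bystander: a glaze jar with a dark lid, 62 mm across and 77 mm high, behind the wheel. Origin: centre of its underside.
- jar_b: bystander: a slightly smaller glaze jar with a red lid, 56 mm across and 70 mm high, to the right of the wheel. Origin: centre of its underside.
- brush: bystander: a glaze brush, 180 mm long, 12 mm thick, lying near the front edge right of the wheel. Origin: at mid length, on the bench; y along it.
- stamp: bystander: a small white plaster stamp, 31 mm across and 53 mm high, standing left of the wheel. Origin: centre of its underside.
Mind the look-alikes: they are no part of the job. What is shaped like the pot but pink or purple is not meant.

How it is judged:
On the way, in this order (a step that is already met when the one before it is completed fails the run):
1. the pot stands centred on the wheel and has been let go (horizontal distance between pot and wheel_top below 0.005 m and linear speed of pot below 0.01 m/s and contact force between the fingers and pot below 0.05 N), for 0.2 s.
2. the wheel has been turned by at least 100 degrees from where it stood at the start, the pot still centred on it (distance of rim_lobe from where it was at the start of the episode above 0.1915 m and horizontal distance between pot and wheel_top below 0.006 m).
At the end, for the whole second after the job is handed in: The pot stands upright on the wheel head within 5 mm of the axle, it and the wheel at rest, after it was first centred and let go and the wheel was then turned by at least 100 degrees from its start (horizontal distance between pot and wheel_top below 0.005 m and angle between pot's own z axis and vertical below 0.05 rad and z of pot in the frame of wheel_top between -0.003 and 0.003 m and linear speed of pot below 0.01 m/s and velocity of joint wheel_head between -0.05 and 0.05 rad/s); the robot touches nothing.
It fails at once if the pot is lifted more than 8 mm off the wheel head, tipped by more than 17 degrees, or falls off the wheel (z of pot in the frame of wheel_top above 0.008 m or z of pot in the frame of wheel_top below -0.01 m or angle between pot's own z axis and vertical above 0.3 rad).
It fails at once if the pot is gripped: the fingers, astride it or its wall (the tool's centre within 38 mm of the pot's axis), press on it with more than 5 N (horizontal distance between the grasp point and pot below 0.038 m and contact force between the fingers and pot above 5 N).
It fails at once if the soft pot is struck or pressed with more than 15 N (contact force between the fingers and pot above 15 N).
It fails at once if the wheel swings round by more than 60 degrees while the pot is more than 10 mm off centre (distance of rim_lobe from where it was at the start of the episode above 0.125 m and horizontal distance between pot and wheel_top above 0.01 m).
It fails at once if something else on the bench is shifted by more than 15 mm (distance of any of pot2, jar_a, jar_b, brush, stamp from where it was at the start of the episode above 0.015 m).
It also fails if it takes over 72 s, if anything falls off the work surface, if the arm or the gripper's body presses on something with over 40 N, if the wrist force passes 120 N, or if a joint passes its speed limit or range.

## Working session

There is one attempt and no reset: what is moved stays moved. The work goes in short steps, Python scripts to look and compute and a shell command to move; the robot and the scene stay as the last step left them, time stands still between calls to the robot, and variables do not carry over. Pictures are saved under pics/ and viewed, at most 11 in all, crops included, and the job is handed in when it is done.

```bash
mkdir -p pics; cat > h.py <<'E'
import numpy as np, cv2
from workcell import get_obs, vision, arm
def snap(n,f):
    im=vision.snapshot(n); cv2.imwrite('pics/'+f,cv2.cvtColor(im,cv2.COLOR_RGB2BGR)); return im
def px2w(n,u,v,z,c=None):
    c=c or vision.calibration(n); K=np.array(c['K']);T=np.array(c['cam_to_world'])
    d=np.linalg.inv(K)@[u,v,1]; d=T[:3,:3]@(d*[1,-1,-1]); o=T[:3,3]
    return o+d*(z-o[2])/d[2]
def w2px(n,p,c=None):
    c=c or vision.calibration(n); K=np.array(c['K']);T=np.array(c['cam_to_world'])
    q=T[:3,:3].T@(np.array(p)-T[:3,3])*[1,-1,-1]; q=K@q; return q[:2]/q[2]
E
python3 - <<'E'
from h import *
a=snap('scene','s0.png');b=snap('top','t0.png')
for n in('scene','top'):
    c=vision.calibration(n);print({k:np.round(v,3).tolist() if not isinstance(v,str) else v for k,v in c.items()})
o=get_obs();print(o['ee_pos'],o['tool_rot'],o['time_s'])
E
```

```text
{'K': [[348.244, 0.0, 252.232], [0.0, 348.244, 191.04], [0.0, 0.0, 1.0]], 'cam_to_world': [[-0.843, 0.287, -0.456, 0.187], [-0.538, -0.412, 0.736, 1.041], [0.024, 0.865, 0.501, 0.538], [0.0, 0.0, 0.0, 1.0]]}
{'K': [[381.054, 0.0, 250.811], [0.0, 381.054, 189.379], [0.0, 0.0, 1.0]], 'cam_to_world': [[-0.024, 0.997, -0.071, 0.537], [-1.0, -0.024, 0.002, 0.331], [0.0, 0.071, 0.997, 1.159], [0.0, 0.0, 0.0, 1.0]]}
[0.14377946 0.50456621 0.22613788] [-2.00374907e-04  1.38431759e-01  9.90371745e-01 -6.43622670e-04] 0.1
```

View pics/t0.png

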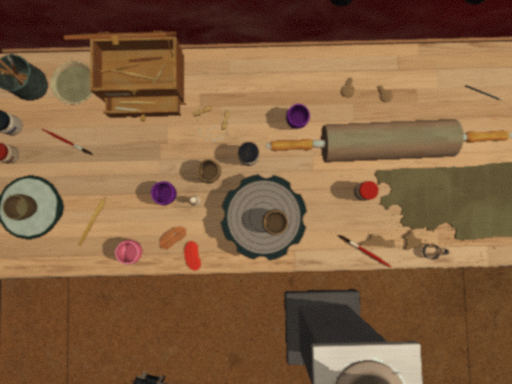

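View pics/s0.png

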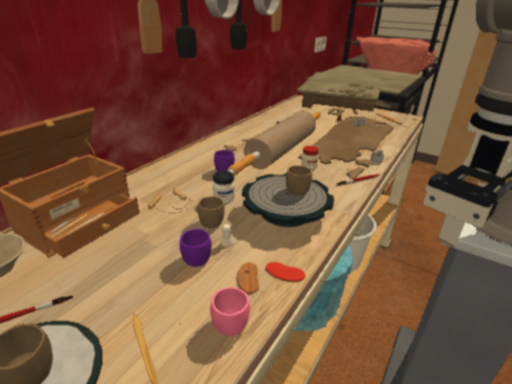

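The candidates in the top view are the brown pot on the scalloped green wheel at (274,222), the brown pot on the bench at (208,171), which is pot2, and the bowl on the smooth left wheel at (18,206). There are also purple pots at (163,193) and (298,116) and a pink one at (128,251). Only (274,222) stands on a scalloped wheel, so I'll confirm it in an enlarged crop.

```bash
python3 - <<'E'
from h import *
a=cv2.imread('pics/t0.png')[166:266,210:320]
cv2.imwrite('pics/t0c.png',cv2.resize(a,None,fx=6,fy=6,interpolation=cv2.INTER_CUBIC))
for p in [(263,217),(274,222)]: print(px2w('top',*p,.06),px2w('top',*p,.124))
T=np.array(vision.calibration('wrist')['cam_to_world']);print(np.round(T,3),get_obs()['ee_pos'],vision.calibration('wrist')['K'])
E
```

```text
[0.53505129 0.29629968 0.06      ] [0.53516019 0.29834504 0.124     ]
[0.51995694 0.26507584 0.06      ] [0.52094483 0.26893947 0.124     ]
[[ 0.274 -0.916 -0.292  0.064]
 [ 0.962  0.261  0.084  0.527]
 [-0.    -0.304  0.953  0.384]
 [ 0.     0.     0.     1.   ]] [0.14377946 0.50456621 0.22613788] [[304.76343251   0.         255.81004281]
 [  0.         304.76343251 190.74347623]
 [  0.           0.           1.        ]]
```

View pics/t0c.png

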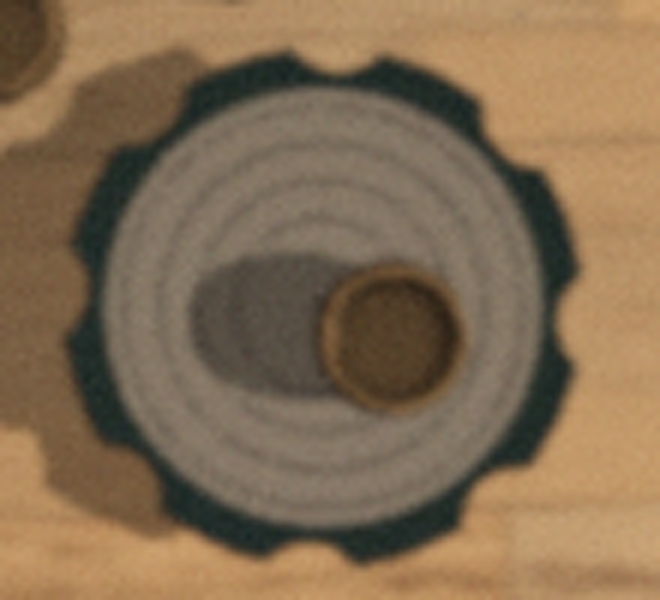

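Confirmed: the pot on the scalloped wheel is off centre, towards lower right. In the crop the disc centre is about (325,306) and the pot rim centre about (394,337). Next I'll fit circles to refine this.

```bash
cat >> h.py <<'E'
from scipy.optimize import differential_evolution
from scipy.spatial.transform import Rotation as Ro
def circ(n,im,c,g,z,R,chan,inner_hi,span=.03,dR=.006):
    t=np.linspace(0,2*np.pi,120,endpoint=False)
    K=np.array(c['K']);T=np.array(c['cam_to_world'])
    ch=cv2.GaussianBlur(chan(im.astype(np.float32)),(0,0),.7)
    def s(x,y,r):
        P=np.c_[x+r*np.cos(t),y+r*np.sin(t),0*t+z]; q=((P-T[:3,3])@T[:3,:3]*[1,-1,-1])@K.T
        q=(q[:,:2]/q[:,2:]).astype(np.float32)
        return cv2.remap(ch,q[:,0].reshape(1,-1),q[:,1].reshape(1,-1),cv2.INTER_LINEAR)[0]
    f=lambda p:-inner_hi*np.mean(np.clip(inner_hi*(s(p[0],p[1],p[2]-.003)-s(p[0],p[1],p[2]+.003)),-40,40))*inner_hi
    r=differential_evolution(f,[(g[0]-span,g[0]+span),(g[1]-span,g[1]+span),(R-dR,R+dR)],seed=0,tol=1e-6)
    return r.x,r.fun
def meas(n='top',im=None,gw=(.535,.294),gp=(.517,.266),sp=.02):
    c=vision.calibration(n)
    if im is None: im=vision.snapshot(n)
    w,fw=circ(n,im,c,gw,.06,.107,lambda a:a[...,0],1,.01)
    p,fp=circ(n,im,c,gp,.124,.034,lambda a:a[...,0]-a[...,2],1,sp,.003)
    print('wheel',w.round(4),round(fw,2),'pot',p.round(4),round(fp,2),'off',(p-w)[:2].round(4)); return w,p
def pose():
    o=get_obs();R=Ro.from_quat(np.roll(o['tool_rot'],-1)).as_matrix()
    return o,R,np.degrees(np.arctan2(R[1,1],R[0,1]))
def plan(x,y,z,yaw):
    o,R,a=pose(); d=R.T@(np.array([x,y,z])-o['ee_pos'])
    print('t',o['time_s'],'ee',o['ee_pos'].round(4),'yaw',a.round(2),'z axis',R[:,2].round(4),'F',np.round(o['wrist_force'],2),'w',o['gripper_width'])
    print('tool shift mm',(d*1000).round(1),'turn z(10deg)',-(((yaw-a+180)%360)-180)/10)
E
python3 - <<'E'
from h import *
im=cv2.imread('pics/t0.png')[...,::-1]
w,p=meas('top',im)
# rim angle: 8-fold phase of the dark-green rim outline at r=119
c=vision.calibration('top'); t=np.arange(0,360,1.)
v=[]
for r in (.116,.119,.122):
    v.append([im[int(round(q[1])),int(round(q[0]))].astype(float)[0] for q in (w2px('top',[w[0]+r*np.cos(np.radians(a)),w[1]+r*np.sin(np.radians(a)),.06],c) for a in t)])
v=np.mean(v,0); ph=np.angle(np.sum(v*np.exp(-1j*8*np.radians(t))))
print('scallop az mod45',(-np.degrees(ph)/8)%45)
d=w[:2]-p[:2]; print('dist',np.hypot(*d),'dir',np.degrees(np.arctan2(d[1],d[0])))
u=d/np.hypot(*d); yaw=np.degrees(np.arctan2(u[1],u[0]))+90
print('yaw',yaw)
st=p[:2]-u*.075; plan(st[0],st[1],.20,yaw)
E
```

```text
wheel [0.5361 0.295  0.1036] -40.0 pot [0.521  0.2647 0.0345] -17.15 off [-0.0151 -0.0303]
scallop az mod45 40.37179622522801
dist 0.03387868833674568 dir 63.45385339494436
yaw 153.45385339494436
t 0.1 ee [0.1438 0.5046 0.2261] yaw 74.09 z axis [-6.0e-04 -1.2e-03 -1.0e+00] F [-0.05 -0.83  0.1 ] w 1.0008138715555364
tool shift mm [-414.7 -200.9   26.3] turn z(10deg) -7.9368066793133325
```

```bash
sed -i 's/,-40,40/,-60,90/; s/1,\.01)/1,.01,.008)/' h.py; python3 - <<'E'
from h import *
im=cv2.imread('pics/t0.png')[...,::-1]
meas('top',im)
for s in (0,1,2,3,4): print(px2w('top',263.7,216.7,.06)) if s==0 else 0
E
python3 -m handwheel '{"motion":[[0.03,[-0.06,-0.015,0],[0,0,-1]],[0.03,[-0.06,-0.015,0],[0,0,-1]],[0.03,[-0.055,-0.02,0],[0,0,-1]],[0.03,[-0.05,-0.02,0],[0,0,-1]],[0.03,[-0.05,0,0],[0,0,-1]]]}'
python3 - <<'E'
from h import *
plan(.487,.1976,.20,153.4)
E
```

```text
wheel [0.5367 0.2952 0.1052] -55.6 pot [0.521  0.2647 0.0345] -17.15 off [-0.0157 -0.0305]
[0.53586291 0.29426366 0.06      ]
time_s: 0.72
ee_pos: [0.4053, 0.4482, 0.2268]
tool_rot: [-0.0, -0.283, 0.959, -0.0]
wrist_force: [-0.6, 0.4, 0.2]
gripper_width: 0.506
grip_force: 0.0
t 0.725 ee [0.4053 0.4482 0.2268] yaw 122.88 z axis [-3.e-04 -6.e-04 -1.e+00] F [-0.64  0.41  0.17] w 0.5064907858357044
tool shift mm [  67.4 -254.8   26.9] turn z(10deg) -3.052359087991448
```

```bash
python3 -m handwheel '{"motion":[[0.03,[0.0135,-0.051,0],[0,0,0]],[0.03,[0.0135,-0.051,0],[0,0,0]],[0.03,[0.0135,-0.051,0],[0,0,0]],[0.03,[0.0135,-0.051,0],[0,0,0]],[0.03,[0.0135,-0.051,0],[0,0,0]]]}' >/dev/null
python3 -m handwheel '{"motion":[[0.03,[0,0,0.02],[0,0,-1]],[0.03,[0,0,0.02],[0,0,-1]],[0.03,[0,0,0.02],[0,0,-1]],[0.03,[0,0,0.0],[0,0,0]]]}' >/dev/null
python3 - <<'E'
from h import *
u=np.array([np.cos(np.radians(63)),np.sin(np.radians(63))]);w=np.array([.5365,.295])
s=w-u*(.034+.042+.016); print(s)
plan(s[0],s[1],.072,153)
im=snap('wrist','w1.png')
E
```

```text
[0.49473287 0.2130274 ]
t 1.85 ee [0.483  0.1983 0.1652] yaw 152.59 z axis [-3.9e-03 -9.0e-04 -1.0e+00] F [-0.87  0.32 -0.02] w 0.3258671255213133
tool shift mm [-18.7  -4.   93.2] turn z(10deg) -0.040535983070355996
```

View pics/w1.png

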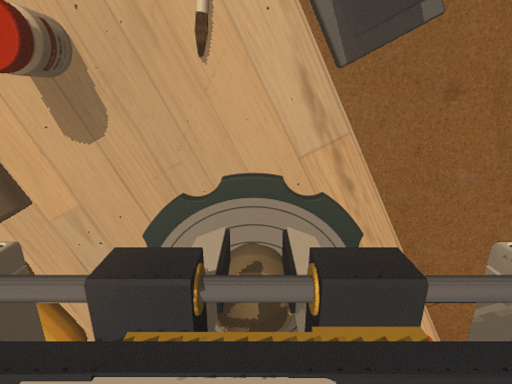

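The wrist view shows the pot between the two thin fingers at (255,275), on the axle side, so the alignment is good. Now I descend behind it and approach.

```bash

python3 -m handwheel '{"motion":[[0.03,[0,-0.002,0.045],[0,0,0]],[0.03,[0,-0.002,0.045],[0,0,0]],[0.03,[0,0,0.003],[0,0,0]],[0.03,[0,0,0.0],[0,0,0]]]}' >/dev/null
python3 - <<'E'
from h import *
plan(.4947,.2130,.072,153)
E
```

```text
t 2.4 ee [0.4887 0.1972 0.0753] yaw 152.62 z axis [ 2.e-03  6.e-04 -1.e+00] F [ 0.8  -0.09  0.87] w 0.32669539663771363
tool shift mm [-16.8   1.9   3.3] turn z(10deg) -0.037934632370348706
```

```bash

python3 -m handwheel '{"motion":[[0.03,[-0.006,0.001,0.002],[0,0,0]],[0.03,[-0.006,0.001,0.001],[0,0,0]],[0.03,[-0.005,0,0],[0,0,0]],[0.03,[-0.005,0,0],[0,0,0]],[0.03,[0,0,0],[0,0,0]]]}' >/dev/null
python3 - <<'E'
from h import *
u=np.array([np.cos(np.radians(63)),np.sin(np.radians(63))]);w=np.array([.5365,.295])
s=w-u*.042; print(s)
plan(s[0],s[1],.072,153)
E
```

```text
[0.5174324  0.25757773]
t 3.025 ee [0.4961 0.2177 0.0707] yaw 152.72 z axis [ 2.e-04  1.e-04 -1.e+00] F [-0.15 -0.14 -0.9 ] w 0.325844609913859
tool shift mm [-45.2  -0.7  -1.2] turn z(10deg) -0.02794847366020008
```

Now I push about 33 mm, stopping short, then back off and look.

```bash

for i in 1; do python3 -m handwheel '{"motion":[[0.03,[-0.003,0,0],[0,0,0]],[0.03,[-0.003,0,0],[0,0,0]],[0.03,[-0.003,0,0],[0,0,0]],[0.03,[-0.003,0,0],[0,0,0]],[0.03,[-0.003,0,0],[0,0,0]]]}' | grep -E 'ee_pos|force'; done
python3 -m handwheel '{"motion":[[0.03,[-0.003,0,0],[0,0,0]],[0.03,[-0.003,0,0],[0,0,0]],[0.03,[-0.002,0,0],[0,0,0]],[0.03,[-0.001,0,0],[0,0,0]],[0.03,[0,0,0],[0,0,0]]]}' | grep -E 'ee_pos|force'
python3 - <<'E'
from h import *
plan(.5174,.2576,.072,153)
im=snap('top','t2.png')
im=im[166:266,210:320]; cv2.imwrite('pics/t2c.png',cv2.resize(im[...,::-1],None,fx=6,fy=6,interpolation=cv2.INTER_CUBIC))
E
```

```text
ee_pos: [0.5029, 0.2307, 0.0708]
wrist_force: [0.8, -2.4, 1.4]
grip_force: 0.9
ee_pos: [0.507, 0.2387, 0.0707]
wrist_force: [-0.6, -0.0, 0.3]
grip_force: 0.4
t 4.275 ee [0.507  0.2387 0.0707] yaw 152.7 z axis [ 0.e+00  2.e-04 -1.e+00] F [-0.6  -0.04  0.25] w 0.32373045689859137
tool shift mm [-21.6  -0.6  -1.3] turn z(10deg) -0.03022317531611236
```

View pics/t2c.png

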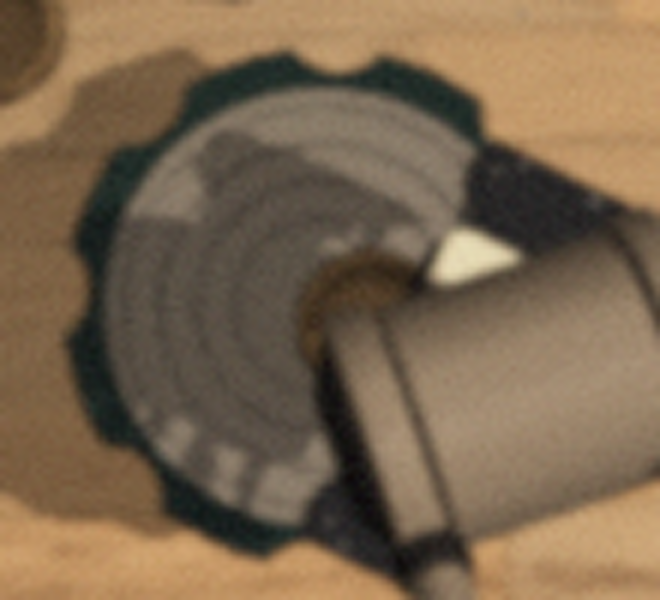

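The pot is sliding without turning the wheel (scallop still at (340,65)). It has about 21 mm to go, so I'll push 18 mm, back off and measure.

```bash

python3 -m handwheel '{"motion":[[0.03,[-0.003,0,0],[0,0,0]],[0.03,[-0.003,0,0],[0,0,0]],[0.03,[-0.003,0,0],[0,0,0]],[0.03,[-0.003,0,0],[0,0,0]],[0.03,[-0.003,0,0],[0,0,0]]]}' | grep -E 'ee_pos|force'
python3 -m handwheel '{"motion":[[0.03,[-0.002,0,0],[0,0,0]],[0.03,[-0.001,0,0],[0,0,0]],[0.03,[0,0,0],[0,0,0]]]}' | grep -E 'ee_pos|force'
python3 - <<'E'
from h import *
plan(.5174,.2576,.072,153)
E
python3 -m handwheel '{"motion":[[0.03,[0.01,0,0],[0,0,0]],[0.03,[0.03,0,0],[0,0,0]],[0.03,[0.03,0,0],[0,0,0]],[0.03,[0.04,0,-0.03],[0,0,0]],[0.03,[0.05,0,-0.05],[0,0,0]]]}' | grep -E 'ee_pos|force'
python3 -m handwheel '{"motion":[[0.03,[0.03,0,0],[0,0,0]],[0.03,[0,0,0],[0,0,0]]]}' | grep -E 'ee_pos|force'
python3 - <<'E'
from h import *
im=snap('top','t3.png')
meas('top',im,gp=(.535,.293)); plan(.5174,.2576,.072,153)
im=im[166:266,210:320]; cv2.imwrite('pics/t3c.png',cv2.resize(im[...,::-1],None,fx=6,fy=6,interpolation=cv2.INTER_CUBIC))
E
```

```text
ee_pos: [0.5139, 0.2522, 0.0707]
wrist_force: [-1.1, -1.2, -0.4]
grip_force: 0.7
ee_pos: [0.5152, 0.2547, 0.0707]
wrist_force: [-0.7, -0.3, -0.2]
grip_force: 0.3
t 5.325 ee [0.5152 0.2547 0.0707] yaw 152.69 z axis [ 0.e+00  2.e-04 -1.e+00] F [-0.68 -0.25 -0.23] w 0.32559102032636306
tool shift mm [-3.6 -0.6 -1.3] turn z(10deg) -0.030564067680168706
ee_pos: [0.4428, 0.1163, 0.1448]
wrist_force: [1.0, 1.0, 0.5]
grip_force: 0.0
ee_pos: [0.4298, 0.0895, 0.1455]
wrist_force: [1.0, -0.4, 0.1]
grip_force: 0.0
wheel [0.5368 0.2953 0.105 ] -48.86 pot [0.5337 0.2892 0.0343] -20.09 off [-0.0032 -0.0061]
t 6.25 ee [0.4305 0.0903 0.1452] yaw 152.58 z axis [ 9.e-04  3.e-04 -1.e+00] F [-0.13  0.07  0.17] w 0.32956370350652336
tool shift mm [-1.885e+02 -1.000e-01  7.340e+01] turn z(10deg) -0.04229750493625204
```

View pics/t3c.png

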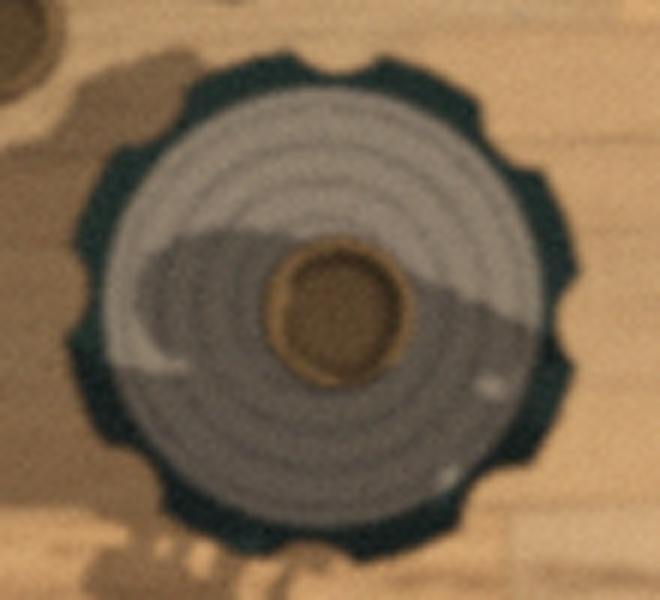

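By eye the disc centre is (325,306) and the pot rim centre about (338,312), so roughly 4–7 mm remain along the same line. I'll get a sharper overhead view from the wrist camera.

```bash

python3 -m handwheel '{"motion":[[0.03,[0,0,-0.04],[0,0,0]],[0.03,[-0.05,0,0],[0,0,0]],[0.03,[-0.055,0,0],[0,0,0]],[0.03,[-0.055,0,0],[0,0,0]],[0.03,[-0.05,0,0],[0,0,0]]]}' | grep -E 'ee_pos'
python3 -m handwheel '{"motion":[[0.03,[-0.05,0,0],[0,0,0]],[0.03,[-0.05,0,0],[0,0,0]],[0.03,[0,0,0],[0,0,0]],[0.03,[0,0,0],[0,0,0]]]}' | grep -E 'ee_pos'
python3 - <<'E'
from h import *
c=vision.calibration('wrist');np.save('w4c.npy',c,allow_pickle=True);im=snap('wrist','w4.png')
print(w2px('wrist',[.5365,.295,.06],c)); plan(.573,.366,.18,153)
E
```

```text
ee_pos: [0.5275, 0.2804, 0.1841]
ee_pos: [0.5722, 0.3668, 0.1836]
[254.06742648  96.37285937]
t 7.425 ee [0.5724 0.3663 0.1843] yaw 152.71 z axis [-1.2e-03 -6.0e-04 -1.0e+00] F [-0.4   1.09 -0.65] w 0.32524379053211727
tool shift mm [-0.1 -0.7  4.3] turn z(10deg) -0.028917336763953472
```

View pics/w4.png

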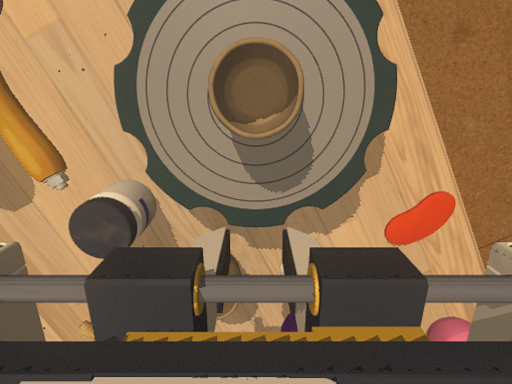

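The wrist view shows the rings centred near (256,92) and the pot rim near (256,88). I'll fit both precisely.

```bash
cat >> h.py <<'E'
from scipy.optimize import minimize
def wmeas(im,c,gw=(.5365,.295)):
    K=np.array(c['K']);T=np.array(c['cam_to_world']);t=np.linspace(0,2*np.pi,240,endpoint=False)
    def smp(ch,x,y,r,z):
        P=np.c_[x+r*np.cos(t),y+r*np.sin(t),0*t+z];q=((P-T[:3,3])@T[:3,:3]*[1,-1,-1])@K.T;q=(q[:,:2]/q[:,2:]).astype(np.float32)
        v=cv2.remap(ch,q[:,0].reshape(1,-1),q[:,1].reshape(1,-1),cv2.INTER_LINEAR)[0].copy()
        v[(q[:,1]<2)|(q[:,1]>225)]=np.nan; return v
    g=cv2.GaussianBlur(im.astype(np.float32).mean(2),(0,0),.7); rb=cv2.GaussianBlur(im[...,0].astype(np.float32)-im[...,2],(0,0),.7)
    b=[(gw[0]-.008,gw[0]+.008),(gw[1]-.008,gw[1]+.008)]
    def fw(p): return -np.nanmean([np.clip((smp(g,*p,r-.003,.06)+smp(g,*p,r+.003,.06))/2-smp(g,*p,r,.06),-20,30) for r in(.06,.078,.096)])
    w=differential_evolution(fw,b,seed=0,tol=1e-6)
    out=[]
    for ch in (rb,-g):
        b2=[(gw[0]-.012,gw[0]+.012),(gw[1]-.012,gw[1]+.012),(.0325,.037)]
        r=differential_evolution(lambda p:-np.nanmean(np.clip(smp(ch,p[0],p[1],p[2]-.0015,.124)-smp(ch,p[0],p[1],p[2]+.0015,.124),-30,60)),b2,seed=0,tol=1e-6)
        out.append(r)
    print('wheel',w.x.round(4),w.fun.round(1))
    for r in out: print('pot',r.x.round(4),r.fun.round(1),'off',(r.x[:2]-w.x).round(4))
E
python3 - <<'E'
from h import *
wmeas(cv2.imread('pics/w4.png')[...,::-1],np.load('w4c.npy',allow_pickle=True).item())
E
```

```text
wheel [0.5363 0.2967] -28.9
pot [0.533  0.2909 0.0325] -42.5 off [-0.0033 -0.0059]
pot [0.5358 0.2958 0.034 ] -33.8 off [-0.0005 -0.001 ]
```

```bash
sed -i 's/(.0325,.037)/(.030,.036)/' h.py; python3 - <<'E'
from h import *
c=np.load('w4c.npy',allow_pickle=True).item();im=cv2.imread('pics/w4.png')
wmeas(im[...,::-1],c)
for u,v in [(255.5,88)]: print(px2w('wrist',u,v,.124,c))
cr=cv2.resize(im[25:150,190:320],None,fx=4.6,fy=4.6,interpolation=cv2.INTER_CUBIC)
cv2.imwrite('pics/w4c.png',cr)
def dr(x,y,z,R,col):
    P=np.array([(w2px('wrist',[x+R*np.cos(a),y+R*np.sin(a),z],c)-[190,25]+.5)*4.6 for a in np.linspace(0,6.28,90)]).astype(np.int32)
    cv2.polylines(cr,[P],True,col,1)
dr(.5363,.2967,.06,.042,(0,255,0)); dr(.533,.2909,.124,.0325,(0,0,255))
cv2.imwrite('pics/w4d.png',cr)
E
```

```text
wheel [0.5363 0.2967] -28.9
pot [0.533  0.2909 0.0323] -43.2 off [-0.0033 -0.0059]
pot [0.5358 0.2958 0.034 ] -33.8 off [-0.0005 -0.0009]
[0.53272477 0.29023977 0.124     ]
```

View pics/w4d.png

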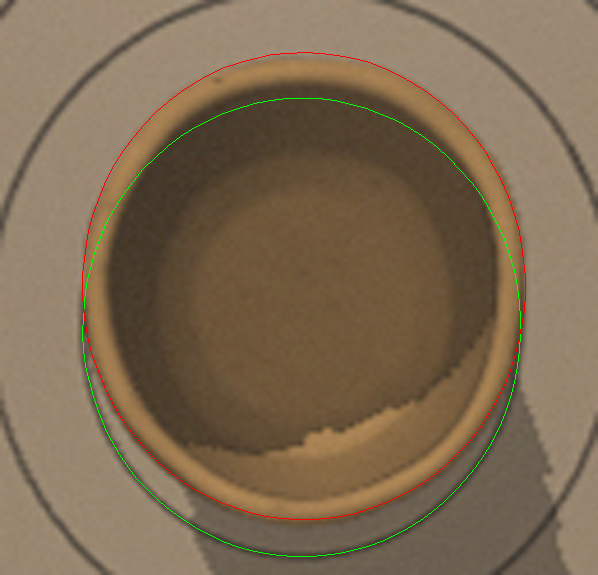

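The red circle matches the rim, and the green ring fit lies on the engraved line. The offset is (-3.3,-5.9) mm, in agreement with the top camera. I need to push 6.8 mm beyond the last end point, so the target TCP is (0.5185,0.2606).

```bash

python3 -m handwheel '{"motion":[[0.03,[0.055,0,0],[0,0,0]],[0.03,[0.055,0,0],[0,0,0]],[0.03,[0.055,0,0],[0,0,0]],[0.03,[0,0,0],[0,0,0]],[0.03,[0,0,0],[0,0,0]]]}' | grep -E 'ee_pos'
python3 - <<'E'
from h import *
plan(.5185-.454*.03,.2606-.891*.03,.071,152.7)
E
```

```text
ee_pos: [0.4977, 0.2195, 0.1859]
t 8.05 ee [0.4977 0.2195 0.1859] yaw 152.62 z axis [ 2.1e-03  9.0e-04 -1.0e+00] F [ 0.13  0.05 -0.13] w 0.3262550638966938
tool shift mm [-15.9   0.4 114.9] turn z(10deg) -0.008425352023073174
```

```bash

python3 -m handwheel '{"motion":[[0.03,[0,0,0.055],[0,0,0]],[0.03,[0,0,0.055],[0,0,0]],[0.03,[-0.008,0,0.004],[0,0,0]],[0.03,[-0.008,0,0],[0,0,0]],[0.03,[0,0,0],[0,0,0]]]}' | grep -E 'ee_pos'
python3 - <<'E'
from h import *
plan(.5185,.2606,.071,152.7)
E
```

```text
ee_pos: [0.5066, 0.2355, 0.0732]
t 8.675 ee [0.5066 0.2355 0.0732] yaw 152.76 z axis [ 0.0047  0.0016 -1.    ] F [-0.38 -0.6   0.48] w 0.33048118872314547
tool shift mm [-27.8   0.9   2.3] turn z(10deg) 0.005876318677385939
```

```bash

python3 -m handwheel '{"motion":[[0.03,[-0.005,0.001,0.001],[0,0,0]],[0.03,[-0.005,0,0.001],[0,0,0]],[0.03,[-0.005,0,0],[0,0,0]],[0.03,[-0.003,0,0],[0,0,0]],[0.03,[-0.003,0,0],[0,0,0]]]}' | grep -E 'ee_pos|force'
python3 -m handwheel '{"motion":[[0.03,[-0.002,0,0],[0,0,0]],[0.03,[-0.001,0,0],[0,0,0]],[0.03,[0,0,0],[0,0,0]],[0.03,[0,0,0],[0,0,0]]]}' | grep -E 'ee_pos|force'
python3 - <<'E'
from h import *
plan(.5185,.2606,.071,152.7)
E
```

```text
ee_pos: [0.5134, 0.2533, 0.0689]
wrist_force: [0.1, -0.4, 0.1]
grip_force: 0.0
ee_pos: [0.5147, 0.2557, 0.0689]
wrist_force: [-0.4, -1.8, -0.0]
grip_force: 0.7
t 9.8 ee [0.5147 0.2557 0.0689] yaw 152.69 z axis [-0. -0. -1.] F [-0.35 -1.79 -0.04] w 0.3288080396482346
tool shift mm [-6.1 -1.1 -2.1] turn z(10deg) -0.0012604564112820072
```

```bash

python3 -m handwheel '{"motion":[[0.03,[-0.002,-0.0004,0],[0,0,0]],[0.03,[-0.002,-0.0004,0],[0,0,0]],[0.03,[-0.001,-0.0003,0],[0,0,0]],[0.03,[-0.001,0,0],[0,0,0]],[0.03,[0,0,0],[0,0,0]]]}' | grep -E 'ee_pos|force'
python3 - <<'E'
from h import *
plan(.5185,.2606,.071,152.7)
E
python3 -m handwheel '{"motion":[[0.03,[0.01,0,0],[0,0,0]],[0.03,[0.03,0,0],[0,0,0]],[0.03,[0.02,0,-0.05],[0,0,0]],[0.03,[0,0,-0.06],[0,0,0]],[0.03,[-0.05,0,0],[0,0,0]]]}' | grep -E 'ee_pos|force'
python3 -m handwheel '{"motion":[[0.03,[-0.055,0,0],[0,0,0]],[0.03,[-0.055,0,0],[0,0,0]],[0.03,[-0.025,0,0],[0,0,0]],[0.03,[0,0,0],[0,0,0]],[0.03,[0,0,0],[0,0,0]]]}' | grep -E 'ee_pos'
python3 - <<'E'
from h import *
c=vision.calibration('wrist');im=snap('wrist','w5.png')
wmeas(im,c); plan(.573,.366,.18,153)
# scallop phase
t=np.arange(0,360,1.);v=[]
for a in t:
    s=[]
    for r in(.116,.119,.122):
        q=w2px('wrist',[.5365+r*np.cos(np.radians(a)),.2965+r*np.sin(np.radians(a)),.06],c)
        if 0<=q[1]<225: s.append(float(im[int(q[1]),int(q[0])][0]))
    v.append(np.mean(s) if len(s)==3 else np.nan)
v=np.array(v);m=~np.isnan(v);x=v[m]-v[m].mean()
print('scallop az mod45',(-np.degrees(np.angle(np.sum(x*np.exp(-8j*np.radians(t[m])))))/8)%45)
E
```

```text
ee_pos: [0.5184, 0.2608, 0.0689]
wrist_force: [-1.1, -0.4, 1.3]
grip_force: 0.4
t 10.425 ee [0.5184 0.2608 0.0689] yaw 152.7 z axis [ 1.e-04  2.e-04 -1.e+00] F [-1.09 -0.39  1.34] w 0.32920162248540247
tool shift mm [ 0.1 -0.1 -2.1] turn z(10deg) 8.721609406165953e-05
ee_pos: [0.5162, 0.2505, 0.1852]
wrist_force: [1.0, -0.2, -0.6]
grip_force: 0.0
ee_pos: [0.5753, 0.3705, 0.1787]
wheel [0.5363 0.2967] -28.8
pot [0.5364 0.297  0.0322] -42.6 off [0.0001 0.0003]
pot [0.5364 0.2971 0.03  ] -33.3 off [0.0001 0.0004]
t 11.725 ee [0.5754 0.3704 0.1791] yaw 152.64 z axis [-5.e-04 -4.e-04 -1.e+00] F [-0.89 -0.31  0.29] w 0.325550895390668
tool shift mm [ 5.   0.2 -0.9] turn z(10deg) -0.03566473760199074
scallop az mod45 40.60846113942193
```

View pics/w5.png

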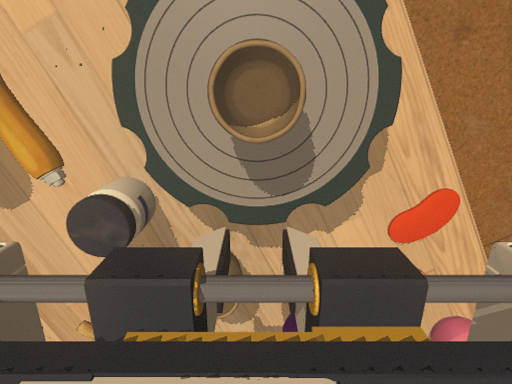

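The pot is centred to within 0.5 mm and the wheel has not turned. The lands lie at azimuths 18+45k degrees, so one at 243° faces the tool. I'll open to 74 mm and straddle that land.

```bash

python3 -m handwheel '{"motion":[[0.074,[0.052,0,0],[0,0,0]],[0.074,[0.052,0,0],[0,0,0]],[0.074,[0.052,0,0],[0,0,0]],[0.074,[0.052,0,0],[0,0,0]],[0.074,[0,0,0],[0,0,0]]]}' | grep -E 'ee_pos'
python3 -m handwheel '{"motion":[[0.074,[0,0,0],[0,0,0]],[0.074,[0,0,0],[0,0,0]]]}' | grep -E 'ee_pos|gripper'
python3 - <<'E'
from h import *
plan(.480,.1855,.048,153)
E
```

```text
ee_pos: [0.4782, 0.1836, 0.1797]
ee_pos: [0.4809, 0.1874, 0.1792]
gripper_width: 0.806
t 12.6 ee [0.4809 0.1874 0.1792] yaw 152.72 z axis [ 1.e-03  4.e-04 -1.e+00] F [ 0.13  0.04 -0.14] w 0.8064973792592094
tool shift mm [  2.2  -0.  131.2] turn z(10deg) -0.0278100766683707
```

```bash

python3 -m handwheel '{"motion":[[0.074,[0.002,0,0.05],[0,0,0]],[0.074,[0,0,0.04],[0,0,0]],[0.074,[0,0,0.015],[0,0,0]],[0.074,[0,0,0],[0,0,0]]]}' | grep -E 'ee_pos|force'
python3 - <<'E'
from h import *
plan(.480,.1855,.048,153)
im=snap('top','t6.png')
im=im[176:276,230:330]; cv2.imwrite('pics/t6c.png',cv2.resize(im[...,::-1],None,fx=6,fy=6,interpolation=cv2.INTER_CUBIC))
E
```

```text
ee_pos: [0.4794, 0.1855, 0.0735]
wrist_force: [-1.1, -0.2, 0.6]
grip_force: 0.0
t 13.1 ee [0.4794 0.1855 0.0735] yaw 152.73 z axis [-1.3e-03 -2.0e-04 -1.0e+00] F [-1.07 -0.17  0.55] w 0.8065627829166548
tool shift mm [-0.3 -0.6 25.5] turn z(10deg) -0.02654550409215801
```

```bash

python3 -m handwheel '{"motion":[[0.074,[0,0,0.007],[0,0,0]],[0.074,[0,0,0.007],[0,0,0]],[0.074,[0,0,0],[0,0,0]]]}' | grep -E 'ee_pos|force'
python3 -m handwheel '{"motion":[[0.074,[0,0,0.006],[0,0,0]],[0.074,[0,0,0.005],[0,0,0]],[0.074,[0,0,0],[0,0,0]]]}' | grep -E 'ee_pos|force'
python3 - <<'E'
from h import *
im=snap('wrist','w7.png')
E
```

```text
ee_pos: [0.4792, 0.185, 0.0597]
wrist_force: [0.1, 0.3, 0.2]
grip_force: 0.0
ee_pos: [0.4791, 0.185, 0.0484]
wrist_force: [-0.9, 0.4, 0.0]
grip_force: 0.0
```

View pics/w7.png

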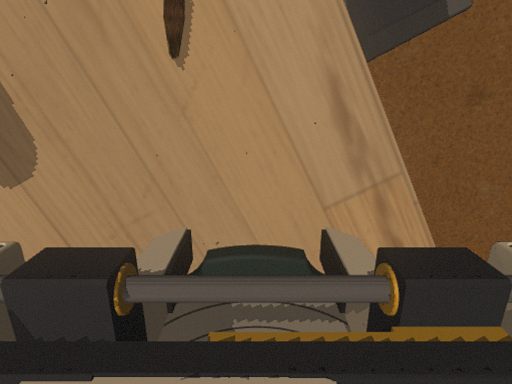

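The land sits between the fingers, at about (255,262) in the picture. I start sweeping clockwise: 2° rows first, then 4°.

```bash

python3 -m handwheel '{"motion":[[0.074,[-0.0001,0.0044,0],[0,0,0.2]],[0.074,[-0.0001,0.0044,0],[0,0,0.2]],[0.074,[-0.0001,0.0044,0],[0,0,0.2]],[0.074,[-0.0001,0.0044,0],[0,0,0.2]],[0.074,[-0.0001,0.0044,0],[0,0,0.2]]]}' | grep -E 'ee_pos|force'
python3 -m handwheel '{"motion":[[0.074,[-0.0003,0.0087,0],[0,0,0.4]],[0.074,[-0.0003,0.0087,0],[0,0,0.4]],[0.074,[-0.0003,0.0087,0],[0,0,0.4]],[0.074,[-0.0003,0.0087,0],[0,0,0.4]],[0.074,[-0.0003,0.0087,0],[0,0,0.4]]]}' | grep -E 'ee_pos|force'
python3 - <<'E'
from h import *
o,R,a=pose(); w=np.array([.5364,.296]); d=o['ee_pos'][:2]-w; print('r',np.hypot(*d),'az',np.degrees(np.arctan2(d[1],d[0]))%360,'yaw+90',a+90, o['ee_pos'])
E
```

```text
ee_pos: [0.461, 0.197, 0.0491]
wrist_force: [0.3, -0.3, 0.2]
grip_force: 0.3
ee_pos: [0.4315, 0.2289, 0.0491]
wrist_force: [-0.5, -0.1, -0.1]
grip_force: 0.3
r 0.12457165880499638 az 212.59974331711646 yaw+90 212.55920244630522 [0.43145401 0.2288849  0.04910865]
```

Tracking is good (radius 124.6 mm, light force). I've covered 30° so far and will go on for 92° more.

```bash

for i in 1 2 3; do python3 -m handwheel '{"motion":[[0.074,[-0.0003,0.0087,0],[0,0,0.4]],[0.074,[-0.0003,0.0087,0],[0,0,0.4]],[0.074,[-0.0003,0.0087,0],[0,0,0.4]],[0.074,[-0.0003,0.0087,0],[0,0,0.4]],[0.074,[-0.0003,0.0087,0],[0,0,0.4]]]}' | grep -E 'ee_pos|force'; done
python3 - <<'E'
from h import *
o,R,a=pose(); w=np.array([.5364,.296]); d=o['ee_pos'][:2]-w; print('r',np.hypot(*d),'az',np.degrees(np.arctan2(d[1],d[0]))%360,'yaw+90',a+90, o['ee_pos'],o['joint_pos'])
E
```

```text
ee_pos: [0.4147, 0.2689, 0.0491]
wrist_force: [-0.5, -0.9, 1.4]
grip_force: 0.3
ee_pos: [0.4126, 0.3122, 0.049]
wrist_force: [0.0, 0.0, 0.8]
grip_force: 0.3
ee_pos: [0.4254, 0.3536, 0.049]
wrist_force: [-1.3, -0.1, -0.0]
grip_force: 0.4
r 0.1250156179514172 az 152.58577341365452 yaw+90 152.56460331275653 [0.4254235  0.35355972 0.04899671] [ 5.54758997e-01  5.92977627e-01  1.66066988e+00  1.96598679e-04
  8.88476555e-01 -5.37323264e-01]
```

```bash

python3 -m handwheel '{"motion":[[0.074,[-0.0003,0.0087,0],[0,0,0.4]],[0.074,[-0.0003,0.0087,0],[0,0,0.4]],[0.074,[-0.0003,0.0087,0],[0,0,0.4]],[0.074,[-0.0003,0.0087,0],[0,0,0.4]],[0.074,[-0.0003,0.0087,0],[0,0,0.4]]]}' | grep -E 'ee_pos|force'
python3 -m handwheel '{"motion":[[0.074,[-0.0003,0.0087,0],[0,0,0.4]],[0.074,[-0.0003,0.0087,0],[0,0,0.4]],[0.074,[-0.0001,0.0044,0],[0,0,0.2]],[0.074,[0,0.0022,0],[0,0,0.1]],[0.074,[0,0,0],[0,0,0]]]}' | grep -E 'ee_pos|force'
python3 -m handwheel '{"motion":[[0.074,[0,-0.0022,0],[0,0,-0.1]],[0.074,[0,-0.0022,0],[0,0,-0.1]],[0.074,[0,0,0],[0,0,0]]]}' | grep -E 'ee_pos|force'
python3 -m handwheel '{"motion":[[0.074,[0,0,-0.01],[0,0,0]],[0.074,[0,0,-0.02],[0,0,0]],[0.074,[0,0,-0.04],[0,0,0]],[0.074,[0.05,0,-0.05],[0,0,0]],[0.074,[0.05,0,0],[0,0,0]]]}' | grep -E 'ee_pos|force'
python3 -m handwheel '{"motion":[[0.074,[0.05,0,0],[0,0,0]],[0.074,[0.03,0,0],[0,0,0]],[0.074,[0,0,0],[0,0,0]],[0.074,[0,0,0],[0,0,0]]]}' | grep -E 'ee_pos|force'
python3 - <<'E'
from h import *
im=snap('top','t8.png')
meas('top',im,gp=(.536,.295)); plan(.573,.366,.18,153)
im=im[141:291,170:370]; cv2.imwrite('pics/t8c.png',cv2.resize(im[...,::-1],None,fx=4,fy=4,interpolation=cv2.INTER_CUBIC))
E
```

```text
ee_pos: [0.4516, 0.3881, 0.049]
wrist_force: [-1.1, -0.8, 0.7]
grip_force: 0.5
ee_pos: [0.471, 0.4022, 0.0489]
wrist_force: [0.1, -0.6, 0.1]
grip_force: 0.0
ee_pos: [0.467, 0.3998, 0.049]
wrist_force: [0.7, 0.2, 0.1]
grip_force: 0.0
ee_pos: [0.4167, 0.4803, 0.1687]
wrist_force: [0.8, -0.3, -0.2]
grip_force: 0.0
ee_pos: [0.371, 0.5444, 0.1635]
wrist_force: [0.0, 0.5, 0.1]
grip_force: 0.0
wheel [0.5367 0.2954 0.1052] -56.3 pot [0.5371 0.2944 0.0346] -18.45 off [ 0.0005 -0.001 ]
t 19.875 ee [0.3713 0.5441 0.1635] yaw 33.64 z axis [ 4.e-04 -1.e-04 -1.e+00] F [ 0.17 -0.36  1.04] w 0.8040887181722247
tool shift mm [-260.    69.2  -16.5] turn z(10deg) -11.93572333094097
```

View pics/t8c.png

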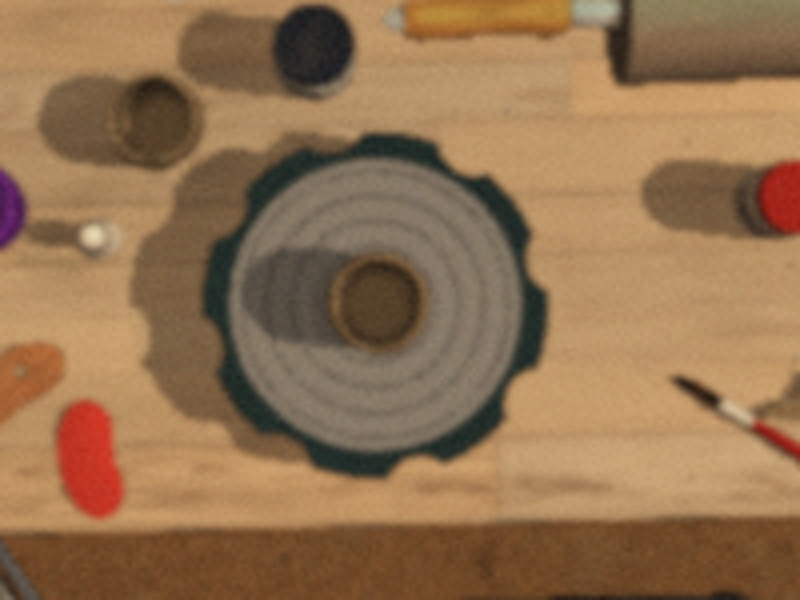

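The wheel has turned about 117° (scallop now at (460,165)) and the pot is within about 1 mm of centre. The stamp, jars, pot2 and brush are where they were, and the arm is clear. Handing in.

```bash
python3 -c "
from workcell import arm
print(arm.hand_in())"
```

```text
the job is handed in; nothing more can be done
None
```

I nudged the pot to within about 1 mm of the axle, turned the wheel about 117° clockwise with the pot still centred, withdrew the arm clear of everything and handed the job in at about 20 s; no verdict was returned.

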